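# Set and lock the seedling sizing gauge

## Robot

A 6-joint arm with a two-finger parallel gripper is mounted at the origin on the work surface. World frame = base frame: x ahead of the robot, y to its left, z up, the work surface at z = 0. Lengths are in m, angles in rad, forces in N, time in s.
With the tool pointing down it reaches from about 0.325 to 0.775 m from the base axis. Payload 5.5 kg.
Tool frame: the origin (TCP) lies at the very end of the fingers, on their centre line; the grasp point (between the pads) lies 19 mm behind it; x points along the fingers, y is the direction in which the jaws open and shut, and the axes are right-handed (so a half turn about x gives the same grasp; the last joint's range is limited). The gripper opens to 88 mm and grips with 3 to 60 N. Pads are 20 mm wide; open, the fingers measure 115 mm over their backs; the gripper's body (75 mm by 178 mm) begins 61 mm behind the grasp point.
Start: joints at [1.044, 0.091, 1.231, -0, 1.82, -0.057], TCP at [0.272, 0.535, 0.223] pointing down, gripper open.
Joint ranges: [-2.87, 2.87], [-0.86, 2.18], [0.17, 2.46], [-1.51, 4.65], [0.06, 2.69], [-2.65, 2.65]. Speed limits (rad/s): [2.57, 2.57, 3.01, 3.14, 3.14, 3.14].

## Interface

Orientations are given as a unit quaternion [w, x, y, z].
In Python, from station import env, vision gives the robot as it stands. The module is installed in compiled form; this text tells all that it offers.
- The arm moves only by the tool servo_tool, never from a script. Its argument "moves" is a list of rows, each an object of numbers: "tx", "ty", "tz": the shift along the tool's x, y, z in mm; "twist": the turn about the tool's x in rad; "claw": the opening, from 0 (shut) to 1 (fully open). In form: [{"tx": .., "ty": .., "tz": .., "twist": .., "claw": ..}, ...]. A call has 1 to 20 rows; each row is the pose to reach, as a shift and turn from the pose commanded when the call began, along the tool's axes at that moment; what a row does not reach only later rows make up. A row lasts 1/10 s, in which the tool goes at most 50 mm and 8.59 degrees, less where a joint would pass 70% of its speed; a pose out of reach is approached as far as the arm can. A call with a gripper value outside its range is refused whole. The fingers move at their own pace and stop on an object; "squeeze" is the grip in N (left out, the last holds). Time passes only in rows, so rows that repeat a pose let the fingers close. It gives the time, the measured TCP pose, the force and the opening at its end, in the units of the state.
- env.get_obs(): the state, without advancing time (a new reading comes with each control period).
- vision.capture(name): name is "side" or "top" or "wrist"; returns a dict with "img" (420x560x3 uint8, red, green, blue), "z_map" (420x560 float32, m along the optical axis (not along the pixel's ray), 0 where there is no reading), "fx", "fy", "cx", "cy" (pixels), "k1" (the pictures are not rectified: a ray, as slopes to the right and down, at radius r is drawn at 1 + k1 r^2 times it, then the intrinsics apply), "world_from_camera" (4x4, takes a point from camera to world coordinates). Camera axes: x right, y down, z forward; pixel columns grow to the right and rows downward; lengths in m; the calibration is good to about 2 mm. A picture is of the moment at which its call begins.
- env.close_job(): hands the job in, once; it reports no verdict.
Trained networks look in the newest picture that a camera, given by its name, has taken for a name from the list of things; names that differ only in an ending like _2 or _b are one class to them, and where a whole thing is asked for, a point or a joint stands for the part that bears it (a point fixed in the world has none). Each returns a list of dicts, best first, with "confidence" (0 to 1); they miss things now and then, are a little off and sometimes report something else, mostly with a low value. They report only what shows in the picture. A call takes as long as a camera call.
- vision.cut_out(label, camera): "pixels" (420x560 bool, what is visible of it).
- vision.mark_of(label, camera): "point" ([x, y, z] in m, in world coordinates, good to about 4 mm: a listed point, or the origin of a listed thing).
The state is a dict: "t": time; "joint_positions": joint angles; "joint_velocities": joint speeds; "joint_torque": joint torques, N m; "tool_pos": TCP position; "ee_rot": TCP orientation; "contact_force": force on the tool from outside, world axes, zero at the start; "moment": the same for the moment, N m; "gripper_width": finger opening in m.
Only numpy, scipy, OpenCV 4.12 (cv2) and the standard library are available. Lean on these libraries where they do the work, as an engineer would, in place of code of your own. Each camera call takes 0.05 s, during which the arm holds its last target. There are 200 camera calls.

## Task

Set the seedling sizing gauge: with a fingertip, push the sliding jaw along its rail until you feel its spring pin climb the ramp and drop into the notch of the small steel block, and do not push it on out of the notch. Then push the lock lever on top of the jaw all the way over to its other side, and take the hand away. Only push: do not pull the pin up by its knob, and leave the other things on the bench where they are.

Things in the scene. Friction and masses are not known exactly. Their poses are not given: they have to be found in the camera images.
- gauge: Fixed gauge: white bed 140 x 420 x 8 mm (local x -85 to +55) with an aluminium rail 30 mm wide along local y, rail top at z = 24 mm. Origin: bench height, rail centre line, mid-length. Local +y is the way the jaw is pushed; at that end (y = 190 to 202) a fixed jaw plate, 50 mm high, stands on the -x side of the rail. Local +x looks roughly away from the robot.
- carriage (a joint): Travel of the sliding jaw along the gauge's +y (m), 0 to 0.24; at 0 its middle is at gauge y = -0.130. About 1.5 N of rail friction.
- push_face (a point): On the sliding jaw: point on its flat rear (gauge -y) face, over the rail centre line, 42 mm above the bench. The jaw is an aluminium block 70 (x) x 46 (y) mm, from 25 to 51 mm above the bench; the face spans -20 to +50 mm in gauge x from here. A blade 12 mm thick, 50 mm high, reaches from the block's front half out to gauge x = -82 mm.
- pin_axis (a point): On the sliding jaw: on the vertical axis of the spring pin, 38 mm to gauge +x of the rail's centre line, midway along the jaw, 20 mm above the bench. The pin is seated when this point lies at the same gauge y as the notch block's origin. It moves only along the rail, not up and down.
- index_pin (a joint): Rise of the spring pin with its rolling ball tip (m): 0 to 0.001 fully down, also when seated; about 0.006 on the block's low crest; above 0.006 when forced up the far side. Spring force 6 to 9 N downward. Its black knob (18 mm wide, 12 mm high) tops the pin, knob top at 74 mm above the bench when down.
- notch_block: Dark steel block 14 x 52 mm on the bed, 38 mm to gauge +x of the rail, axes as the gauge's. Origin: middle of its V notch, 8 mm above the bench. Along +y: ramp (from y = -34), crest 12 mm high, V notch 14 mm wide, steep wall, crest 16 mm high. Pushing the jaw takes 1.5 N on the free rail, 4 to 5 N on the ramp; it then snaps in with a force dip and centres itself; about 15 N pushes it out.
- lock_lever (a joint): Angle of the lock lever (rad): 0 leaning 30 degrees toward gauge -x (unlocked), 1.04 leaning 30 degrees toward gauge +x (fully over). Stiff enough to stay where left; about 1 N at its tip.
- lever_tip (a point): Middle of the 16 mm ball on the lever's tip. The lever is a 10 mm rod, 50 mm from pivot to this point, swinging in the gauge's x-z plane. Its pivot is on top of the jaw, 10 mm to gauge -x of the rail centre line, midway along the jaw, 54 mm above the bench. The ball is 97 mm above the bench at either end of the swing, 104 mm in mid swing.
- plug: Bystander: brown growing cube 36 mm with a sprout, loose on the bed beside the fixed jaw. Origin: centre of underside.
- beaker: Bystander: glass beaker 66 mm wide, 85 mm high, beyond the gauge. Origin: centre of underside.
- vial: Bystander: small jar 28 mm wide, 60 mm high, beyond the gauge. Origin: centre of underside.
- dish: Bystander: clear closed dish 90 mm wide, 14 mm high, on the robot's side of the gauge. Origin: centre of underside.
- stylus: Bystander: black stylus 140 x 12 x 10 mm lying on the robot's side of the gauge. Origin: centre of underside.
- tray: Bystander: white open tray 160 x 220 x 35 mm on the left. Origin: centre of underside.
- sprout: Bystander: growing cube 36 mm with a sprout, in the tray. Origin: centre of underside.

How it is judged:
By the outcome, as a careful person would: the job done as asked, in the order asked, and still so for the second after the job is handed in, with the robot touching nothing.
It also fails if it takes over 54 s, if anything falls off the work surface, if the arm or the gripper's body presses on something with over 40 N, if the wrist force passes 120 N, or if a joint passes its speed limit or range.

## Working session

There is one attempt and no reset: what is moved stays moved. The work goes in short steps, Python scripts to look and compute and a tool call to move; the robot and the scene stay as the last step left them, time stands still between calls to the robot, and variables do not carry over. Pictures are saved under pics/ and viewed, about 8 in all and at most 12, crops included, and the job is handed in when it is done.

Besides the shell and the picture viewer there is one more tool, called as a command line: name --argument value ..., lists and objects as JSON in quotes. servo_tool: Moves the arm, as the interface text tells. Its arguments: {"type":"object","properties":{"moves":{"type":"array","items":{"type":"object","properties":{"tx":{"type":"number"},"ty":{"type":"number"},"tz":{"type":"number"},"twist":{"type":"number"},"claw":{"type":"number"}}}},"squeeze":{"type":"number"}},"required":["moves"]}

```bash
mkdir -p pics
cat > h.py <<'E'
import numpy as np, cv2
from station import env, vision
def save(c,n):
    d=vision.capture(c); cv2.imwrite(f'pics/{n}.png',d['img'][:,:,::-1]); return d
def marks(labels,cams):
    for c in cams:
        for l in labels:
            r=vision.mark_of(l,c)
            for q in r[:2]: print(c,l,np.round(q['point'],4),round(q['confidence'],2))
def toworld(d,u,v,z=None):
    xd=(u-d['cx'])/d['fx']; yd=(v-d['cy'])/d['fy']
    x,y=xd,yd
    for _ in range(10):
        s=1+d['k1']*(x*x+y*y); x,y=xd/s,yd/s
    if z is None: z=d['z_map'][int(v),int(u)]
    return (d['world_from_camera']@np.array([x*z,y*z,z,1]))[:3]
E
python3 - <<'E'
from h import *
o=env.get_obs(); print({k:np.round(v,3) for k,v in o.items()})
for c in ['top','side']: 
    d=save(c,c+'1'); print(c,np.round(d['world_from_camera'],2).tolist())
marks(['gauge','push_face','pin_axis','notch_block','lever_tip','plug','beaker','vial','dish','stylus','tray'],['top','side'])
E
```

```text
{'t': np.float64(0.0), 'joint_positions': array([ 1.044,  0.092,  1.232,  0.   ,  1.82 , -0.057]), 'joint_velocities': array([ 0.001, -0.   ,  0.002,  0.   , -0.003, -0.001]), 'joint_torque': array([ 0.0000e+00, -4.4645e+01, -4.0645e+01,  7.0000e-02,  2.9000e-02,
       -0.0000e+00]), 'tool_pos': array([0.271, 0.535, 0.222]), 'ee_rot': array([ 0.687,  0.164,  0.688, -0.165]), 'contact_force': array([-0.427,  0.494,  0.107]), 'moment': array([0.015, 0.025, 0.019]), 'gripper_width': np.float64(0.088)}
top [[0.01, -0.99, 0.11, 0.42], [-1.0, -0.01, -0.02, 0.17], [0.02, -0.11, -0.99, 1.25], [0.0, 0.0, 0.0, 1.0]]
side [[0.99, -0.08, 0.06, 0.47], [-0.1, -0.71, 0.69, -0.78], [-0.01, -0.7, -0.72, 1.06], [0.0, 0.0, 0.0, 1.0]]
top gauge [ 6.183e-01 -8.800e-03 -3.000e-04] 0.56
top push_face [ 0.6357 -0.1355  0.0444] 0.68
top pin_axis [ 0.677  -0.1036  0.0186] 0.62
top notch_block [0.6423 0.0758 0.0114] 0.57
top lever_tip [ 0.6047 -0.1137  0.0981] 0.55
top plug [0.5431 0.1442 0.0097] 0.73
top beaker [ 7.114e-01  1.409e-01 -2.000e-04] 0.72
top vial [ 0.7287 -0.0281 -0.003 ] 0.46
top dish [ 0.6193 -0.0079 -0.0019] 0.61
top dish [0.466  0.0708 0.0023] 0.57
top stylus [ 0.4924 -0.1265  0.    ] 0.75
top stylus [0.5449 0.1437 0.0095] 0.33
top tray [0.4678 0.4604 0.0038] 0.58
side gauge [ 0.618  -0.0026  0.002 ] 0.9
side push_face [ 0.6419 -0.1354  0.0424] 0.73
side push_face [ 7.229e-01 -2.570e-02  1.000e-04] 0.66
side pin_axis [ 0.6718 -0.1041  0.0162] 0.8
side lever_tip [ 0.6048 -0.1124  0.0991] 0.63
side plug [0.5443 0.1442 0.0078] 0.61
side plug [ 0.6394 -0.1338  0.0387] 0.52
side beaker [ 7.128e-01  1.465e-01 -4.000e-04] 0.76
side vial [ 0.7255 -0.0265 -0.0009] 0.71
side vial [0.4766 0.4401 0.0057] 0.6
side dish [ 0.4551  0.0737 -0.0016] 0.7
side stylus [ 0.504  -0.1247 -0.0022] 0.7
side tray [ 0.4698  0.4562 -0.0034] 0.85
side tray [ 0.7266 -0.0272 -0.0017] 0.66
```

View pics/top1.png

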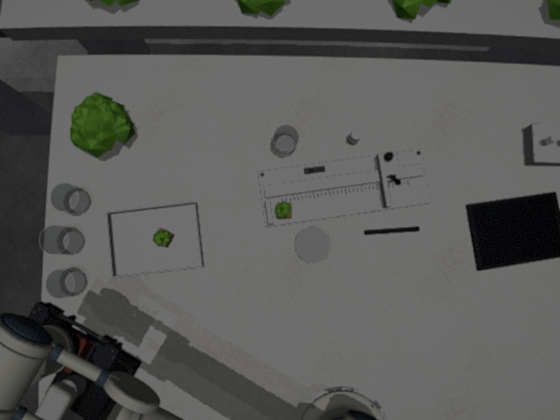

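View pics/side1.png

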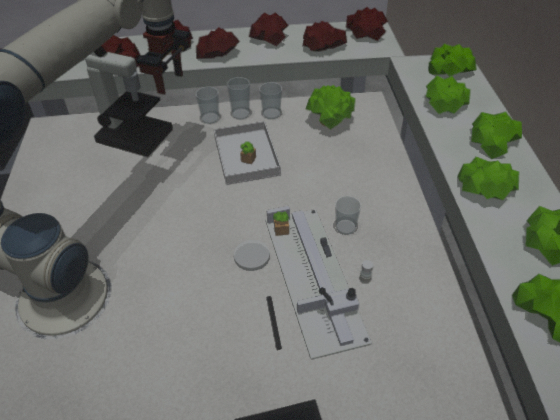

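Run:
```python
from h import *
for c in ['top','side']:
    d=vision.capture(c)
    T=d['world_from_camera']
    def pts(label,zmin,zmax):
        m=vision.cut_out(label,c)
        if not m: return None
        vs,us=np.nonzero(m[0]['pixels']&(d['z_map']>0))
        P=np.array([toworld(d,u,v) for u,v in zip(us,vs)])
        return P[(P[:,2]>zmin)&(P[:,2]<zmax)], m[0]['confidence']
    for l,a,b in [('gauge',-.01,.06),('notch_block',.004,.03),('push_face',.042,.06),('lever_tip',.085,.12),('pin_axis',.065,.08)]:
        r=pts(l,a,b)
        if r is None or len(r[0])<5: print(c,l,'none'); continue
        P,cf=r
        rect=cv2.minAreaRect(P[:,:2].astype(np.float32)*1000)
        print(c,l,len(P),round(cf,2),[np.round(x,1) for x in rect],'mean',np.round(P.mean(0),4),'zmax',P[:,2].max().round(4))
    marks(['gauge','push_face','pin_axis','notch_block','lever_tip'],[c])
```

```text
top gauge 8860 0.68 [array([607.9,  -4.6]), array([145.9, 427.6]), np.float64(9.1)] mean [ 0.6042 -0.0027  0.015 ] zmax 0.0598
top notch_block 99 0.52 [array([647.9,  75.2]), array([13.7, 48.6]), np.float64(8.7)] mean [0.6475 0.0782 0.0191] zmax 0.0286
top push_face 571 0.9 [array([ 621.7, -110.8]), array([130.3,  45.6]), np.float64(8.8)] mean [ 0.6351 -0.1033  0.051 ] zmax 0.0598
top lever_tip 41 0.61 [array([ 610.1, -110.8]), array([18.8, 12.1]), np.float64(23.2)] mean [ 0.609  -0.111   0.1018] zmax 0.1095
top pin_axis 55 0.69 [array([ 651.2, -106.6]), array([63.7, 16. ]), np.float64(12.8)] mean [ 0.6644 -0.1024  0.0735] zmax 0.0799
top gauge [ 0.6153 -0.0078 -0.0024] 0.94
top gauge [ 0.6739 -0.1048  0.0227] 0.64
top push_face [ 0.6376 -0.134   0.0455] 0.68
top pin_axis [ 0.6741 -0.1034  0.02  ] 0.67
top notch_block [0.6438 0.0771 0.0107] 0.56
top lever_tip [ 0.605  -0.1169  0.1009] 0.65
top lever_tip [0.5476 0.1467 0.0075] 0.29
side gauge 8203 0.55 [array([605.3,  13.9]), array([150.4, 464.4]), np.float64(9.3)] mean [ 0.6064 -0.0377  0.0156] zmax 0.0594
side notch_block 132 0.63 [array([648.3,  69.8]), array([20.3, 53. ]), np.float64(6.4)] mean [0.6458 0.0687 0.0163] zmax 0.0288
side push_face 673 0.83 [array([ 620.8, -115.5]), array([132.1,  49.4]), np.float64(7.1)] mean [ 0.6342 -0.1134  0.0497] zmax 0.0594
side lever_tip 45 0.6 [array([ 607.6, -121.1]), array([11.6, 17.9]), np.float64(75.9)] mean [ 0.6068 -0.1208  0.1011] zmax 0.1092
side pin_axis 67 0.78 [array([ 647.4, -111.4]), array([69.5, 15.8]), np.float64(3.7)] mean [ 0.6595 -0.1124  0.0719] zmax 0.0792
side gauge [0.473  0.4405 0.004 ] 0.65
side push_face [ 0.6392 -0.1327  0.0417] 0.91
side pin_axis [ 0.6717 -0.1035  0.0165] 0.62
side pin_axis [ 0.6418 -0.1326  0.0409] 0.41
side notch_block [0.6463 0.0808 0.0084] 0.63
side lever_tip [ 0.6052 -0.1134  0.101 ] 0.67
side lever_tip [ 0.4654  0.4558 -0.0005] 0.61
```

```bash
cat >> h.py <<'E'
from scipy.spatial.transform import Rotation as R
YAW=0.155
EX=np.array([np.cos(YAW),np.sin(YAW),0]); EY=np.array([-np.sin(YAW),np.cos(YAW),0])
def rot(o):
    w,x,y,z=o['ee_rot']; return R.from_quat([x,y,z,w]).as_matrix()
def go(target):
    o=env.get_obs(); M=rot(o); s=M.T@(np.array(target)-o['tool_pos'])*1000
    ty=M[:,1]
    # twist to bring tool y onto +-EX
    tz=M[:,2]
    a=[np.arctan2(e@tz,e@ty) for e in (EX,-EX)]
    print('shift',s.round(1),'twist',np.round(a,3),'ex,ey in tool',(M.T@EX).round(3),(M.T@EY).round(3),'pos',o['tool_pos'].round(4),'F',o['contact_force'].round(2),'F.ey',(o['contact_force']@EY).round(2),'t',o['t'])
E
python3 - <<'E'
from h import *
pf=np.array([.6385,-.134,0]); t=pf-EY*.035; t[2]=.2
print(rot(env.get_obs()).round(3)); go(t); print(env.get_obs()['joint_positions'].round(3))
E
```

```text
[[ 0.     0.453  0.892]
 [-0.     0.892 -0.453]
 [-1.    -0.     0.   ]]
shift [  22.7 -458.8  650.4] twist [ 0.946 -2.196] ex,ey in tool [0.    0.585 0.811] [-0.     0.811 -0.585] pos [0.2716 0.535  0.2226] F [-1.15  0.19 -0.4 ] F.ey 0.37 t 2.3
[ 1.044  0.091  1.231 -0.     1.82  -0.057]
```

servo_tool --moves '[{"tx":0,"ty":-459,"tz":650,"twist":0.946,"claw":0},{"tx":0,"ty":-459,"tz":650,"twist":0.946,"claw":0},{"tx":0,"ty":-459,"tz":650,"twist":0.946,"claw":0},{"tx":0,"ty":-459,"tz":650,"twist":0.946,"claw":0},{"tx":0,"ty":-459,"tz":650,"twist":0.946,"claw":0},{"tx":0,"ty":-459,"tz":650,"twist":0.946,"claw":0},{"tx":0,"ty":-459,"tz":650,"twist":0.946,"claw":0},{"tx":0,"ty":-459,"tz":650,"twist":0.946,"claw":0},{"tx":0,"ty":-459,"tz":650,"twist":0.946,"claw":0},{"tx":0,"ty":-459,"tz":650,"twist":0.946,"claw":0},{"tx":0,"ty":-459,"tz":650,"twist":0.946,"claw":0},{"tx":0,"ty":-459,"tz":650,"twist":0.946,"claw":0},{"tx":0,"ty":-459,"tz":650,"twist":0.946,"claw":0},{"tx":0,"ty":-459,"tz":650,"twist":0.946,"claw":0},{"tx":0,"ty":-459,"tz":650,"twist":0.946,"claw":0},{"tx":0,"ty":-459,"tz":650,"twist":0.946,"claw":0},{"tx":0,"ty":-459,"tz":650,"twist":0.946,"claw":0},{"tx":0,"ty":-459,"tz":650,"twist":0.946,"claw":0},{"tx":0,"ty":-459,"tz":650,"twist":0.946,"claw":0},{"tx":0,"ty":-459,"tz":650,"twist":0.946,"claw":0}]'

```text
t: 4.3
tool_pos: [0.6433, -0.1671, 0.2238]
ee_rot: [0.538, 0.46, 0.537, -0.459]
contact_force: [0.3, -0.1, -0.1]
gripper_width: 0.0004
```

Run:
```python
from h import *
save('wrist','w1')
pf=np.array([.6385,-.134,0]); t=pf-EY*.035; t[2]=.038
go(t); marks(['push_face','pin_axis','notch_block','lever_tip','gauge'],['wrist'])
print(env.get_obs()['gripper_width'])
```

```text
shift [1.859e+02 1.000e-01 1.500e+00] twist [ 2.00e-03 -3.14e+00] ex,ey in tool [0.002 1.    0.002] [-0.001  0.002 -1.   ] pos [ 0.6433 -0.1671  0.2239] F [-0.52  0.02 -0.35] F.ey 0.1 t 4.35
wrist push_face [ 0.6379 -0.1358  0.0398] 0.85
wrist pin_axis [ 0.6733 -0.1058  0.021 ] 0.57
wrist lever_tip [ 0.6037 -0.112   0.0991] 0.57
wrist gauge [ 0.6192 -0.0031 -0.0011] 0.65
0.00035836341726372503
```

View pics/w1.png

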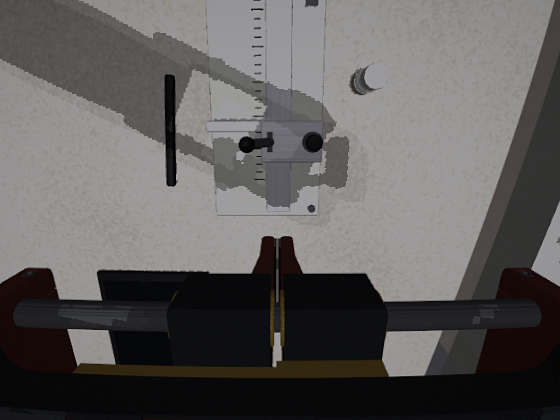

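servo_tool --moves '[{"tx":40},{"tx":80},{"tx":120},{"tx":160},{"tx":180},{"tx":186},{"tx":186},{"tx":186}]'

```text
schema error: expected keys tx, ty, tz, twist, claw
```

servo_tool --moves '[{"tz":-4},{"tz":-8},{"tz":-12},{"tz":-15},{"tz":-18},{"tz":-21},{"tz":-24},{"tz":-27},{"tz":-30},{"tz":-33},{"tz":-36},{"tz":-39},{"tz":-42},{"tz":-45}]'

```text
schema error: expected keys tx, ty, tz, twist, claw
```

Run:
```python
from h import *
go([.6,0,.038])
for c in ['top','side','wrist']: vision.capture(c)
marks(['pin_axis','notch_block','push_face'],['top','side','wrist'])
```

```text
shift [ 185.1  -16.9 -172.7] twist [ 1.000e-03 -3.141e+00] ex,ey in tool [0.001 1.    0.001] [-0.     0.001 -1.   ] pos [ 0.6434 -0.168   0.2231] F [ 0.2   0.35 -0.91] F.ey 0.32 t 4.6
top pin_axis [ 0.673  -0.1039  0.0181] 0.91
top notch_block [0.4671 0.4552 0.0021] 0.71
top notch_block [0.6413 0.0779 0.01  ] 0.57
top push_face [ 0.6356 -0.1357  0.0458] 0.57
side pin_axis [ 0.6698 -0.1072  0.0155] 0.9
side pin_axis [ 0.6196 -0.0035  0.0035] 0.29
side notch_block [0.6453 0.0761 0.0072] 0.56
side push_face [ 0.6408 -0.1319  0.0422] 0.81
wrist pin_axis [ 0.6704 -0.1071  0.0218] 0.82
wrist push_face [ 0.6423 -0.1329  0.0405] 0.79
```

All keys are needed in each row.

servo_tool --moves '[{"tx":45,"ty":0,"tz":0,"twist":0,"claw":0},{"tx":90,"ty":0,"tz":0,"twist":0,"claw":0},{"tx":130,"ty":0,"tz":0,"twist":0,"claw":0},{"tx":160,"ty":0,"tz":0,"twist":0,"claw":0},{"tx":180,"ty":0,"tz":0,"twist":0,"claw":0},{"tx":185,"ty":0,"tz":0,"twist":0,"claw":0},{"tx":185,"ty":0,"tz":0,"twist":0,"claw":0},{"tx":185,"ty":0,"tz":0,"twist":0,"claw":0}]'

```text
t: 6.0
tool_pos: [0.6443, -0.1688, 0.0396]
ee_rot: [0.538, 0.46, 0.536, -0.459]
contact_force: [0.7, -0.7, 0.5]
gripper_width: 0.0005
```

servo_tool --moves '[{"tx":0,"ty":0,"tz":-4,"twist":0,"claw":0},{"tx":0,"ty":0,"tz":-8,"twist":0,"claw":0},{"tx":0,"ty":0,"tz":-12,"twist":0,"claw":0},{"tx":0,"ty":0,"tz":-15,"twist":0,"claw":0},{"tx":0,"ty":0,"tz":-18,"twist":0,"claw":0},{"tx":0,"ty":0,"tz":-21,"twist":0,"claw":0},{"tx":0,"ty":0,"tz":-24,"twist":0,"claw":0},{"tx":0,"ty":0,"tz":-27,"twist":0,"claw":0},{"tx":0,"ty":0,"tz":-31,"twist":0,"claw":0},{"tx":0,"ty":0,"tz":-35,"twist":0,"claw":0},{"tx":0,"ty":0,"tz":-40,"twist":0,"claw":0},{"tx":0,"ty":0,"tz":-45,"twist":0,"claw":0},{"tx":0,"ty":0,"tz":-50,"twist":0,"claw":0}]'

```text
t: 7.3
tool_pos: [0.6356, -0.1187, 0.0376]
ee_rot: [0.537, 0.46, 0.537, -0.46]
contact_force: [0.4, -2.1, -0.3]
gripper_width: 0.0006
```

Run:
```python
from h import *
go([.6,0,.038])
for c in ['top','side','wrist']: vision.capture(c)
marks(['pin_axis','notch_block','push_face'],['top','side','wrist'])
```

```text
shift [  -0.4  -16.8 -122.8] twist [ 0.    -3.142] ex,ey in tool [-0.  1.  0.] [-0.  0. -1.] pos [ 0.6356 -0.1187  0.0376] F [ 0.38 -2.12 -0.28] F.ey -2.16 t 7.3
top pin_axis [ 0.6735 -0.0788  0.0214] 0.89
top notch_block [0.6428 0.0758 0.0114] 0.58
top notch_block [0.4755 0.4407 0.0046] 0.2
top push_face [ 0.6362 -0.1109  0.0448] 0.84
side pin_axis [ 0.6693 -0.0761  0.0161] 0.85
side push_face [ 0.6362 -0.1062  0.042 ] 0.58
side push_face [ 0.6676 -0.0795  0.0168] 0.22
wrist pin_axis [ 0.6659 -0.0775  0.0214] 0.94
wrist pin_axis [ 0.5991 -0.0861  0.0973] 0.74
wrist push_face [ 0.6348 -0.1073  0.0397] 0.64
```

servo_tool --moves '[{"tx":0,"ty":0,"tz":-5,"twist":0,"claw":0},{"tx":0,"ty":0,"tz":-11,"twist":0,"claw":0},{"tx":0,"ty":0,"tz":-17,"twist":0,"claw":0},{"tx":0,"ty":0,"tz":-23,"twist":0,"claw":0},{"tx":0,"ty":0,"tz":-29,"twist":0,"claw":0},{"tx":0,"ty":0,"tz":-35,"twist":0,"claw":0},{"tx":0,"ty":0,"tz":-41,"twist":0,"claw":0},{"tx":0,"ty":0,"tz":-47,"twist":0,"claw":0},{"tx":0,"ty":0,"tz":-53,"twist":0,"claw":0},{"tx":0,"ty":0,"tz":-59,"twist":0,"claw":0},{"tx":0,"ty":0,"tz":-65,"twist":0,"claw":0},{"tx":0,"ty":0,"tz":-71,"twist":0,"claw":0},{"tx":0,"ty":0,"tz":-77,"twist":0,"claw":0},{"tx":0,"ty":0,"tz":-83,"twist":0,"claw":0},{"tx":0,"ty":0,"tz":-89,"twist":0,"claw":0},{"tx":0,"ty":0,"tz":-94,"twist":0,"claw":0},{"tx":0,"ty":0,"tz":-98,"twist":0,"claw":0},{"tx":0,"ty":0,"tz":-102,"twist":0,"claw":0},{"tx":0,"ty":0,"tz":-105,"twist":0,"claw":0},{"tx":0,"ty":0,"tz":-108,"twist":0,"claw":0}]'

```text
t: 9.9
tool_pos: [0.619, -0.0122, 0.0376]
ee_rot: [0.537, 0.46, 0.537, -0.46]
contact_force: [-1.1, -1.4, -0.4]
gripper_width: 0.0005
```

Run:
```python
from h import *
for c in ['top','side']: save(c,c+'2')
d=save('wrist','w2')
marks(['pin_axis','notch_block','push_face'],['top','side','wrist'])
go([.6,0,.038])
```

```text
top pin_axis [0.6539 0.0289 0.0199] 0.69
top notch_block [0.5432 0.1462 0.0091] 0.72
top notch_block [0.6423 0.0789 0.0111] 0.52
top push_face [ 0.6163 -0.0017  0.0452] 0.62
side pin_axis [0.649  0.0304 0.0155] 0.84
side push_face [ 0.6222 -0.001   0.0425] 0.6
wrist pin_axis [0.6499 0.0273 0.0186] 0.86
wrist notch_block [0.6429 0.0864 0.0067] 0.55
wrist push_face [0.6146 0.0016 0.0414] 0.92
shift [ -0.4 -16.9 -15.2] twist [-0.     3.142] ex,ey in tool [ 0.  1. -0.] [ 0. -0. -1.] pos [ 0.6191 -0.0125  0.0376] F [-0.53  0.08  0.61] F.ey 0.16 t 10.5
```

View pics/w2.png

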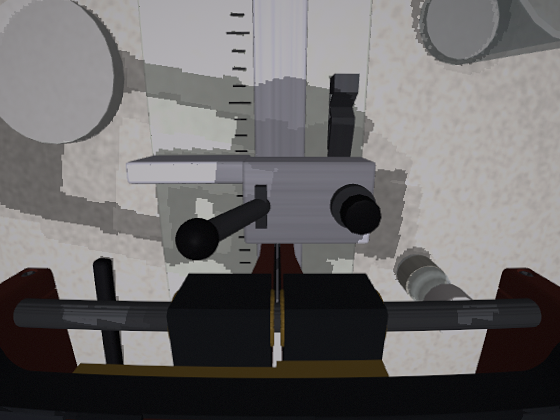

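Run:
```python
from h import *
d=vision.capture('wrist')
P=np.array([np.r_[toworld(d,u,v),u,v] for v in range(60,165,3) for u in (338,343,348)])
for p in P: 
    if p[3]==343: print(int(p[4]),'ey',round(p[:3]@EY*1000,1),'ex',round(p[:3]@EX*1000,1),'z',round(p[2]*1000,1))
o=env.get_obs(); print('tcp ey',o['tool_pos']@EY,o['tool_pos']@EX)
```

```text
60 ey 6.2 ex 649.1 z 8.5
63 ey 4.4 ex 649.0 z 9.1
66 ey 2.6 ex 649.0 z 9.7
69 ey 1.2 ex 649.4 z 7.9
72 ey -3.4 ex 645.9 z 25.1
75 ey -4.9 ex 646.0 z 24.9
78 ey -6.4 ex 646.3 z 23.8
81 ey -7.9 ex 646.5 z 23.2
84 ey -9.7 ex 646.3 z 24.8
87 ey -11.3 ex 646.4 z 24.7
90 ey -12.9 ex 646.5 z 24.4
93 ey -14.4 ex 646.8 z 23.7
96 ey -15.8 ex 647.5 z 20.6
99 ey -17.2 ex 648.3 z 17.3
102 ey -18.8 ex 648.8 z 15.6
105 ey -20.4 ex 649.3 z 13.6
108 ey -22.2 ex 649.1 z 15.0
111 ey -24.1 ex 648.8 z 17.0
114 ey -25.9 ex 648.6 z 18.3
117 ey -27.7 ex 647.9 z 21.9
120 ey -29.4 ex 648.4 z 20.1
123 ey -32.2 ex 608.7 z 199.9
126 ey -32.9 ex 648.7 z 19.7
129 ey -32.2 ex 608.7 z 199.9
132 ey -36.4 ex 649.2 z 18.0
135 ey -38.2 ex 649.5 z 17.5
138 ey -40.0 ex 649.4 z 18.0
141 ey -41.8 ex 649.6 z 17.8
144 ey -43.7 ex 650.0 z 16.6
147 ey -45.6 ex 650.2 z 16.1
150 ey -47.5 ex 650.5 z 15.2
153 ey -49.5 ex 650.7 z 14.8
156 ey -49.5 ex 646.8 z 32.6
159 ey -49.6 ex 643.6 z 47.1
162 ey -50.7 ex 642.8 z 50.9
tcp ey -0.10786716560108252 0.6097079776726028
```

servo_tool --moves '[{"tx":0,"ty":0,"tz":-4,"twist":0,"claw":0},{"tx":0,"ty":0,"tz":-8,"twist":0,"claw":0},{"tx":0,"ty":0,"tz":-12,"twist":0,"claw":0},{"tx":0,"ty":0,"tz":-15,"twist":0,"claw":0},{"tx":0,"ty":0,"tz":-18,"twist":0,"claw":0},{"tx":0,"ty":0,"tz":-20,"twist":0,"claw":0}]'

```text
t: 11.15
tool_pos: [0.6159, 0.0077, 0.0376]
ee_rot: [0.537, 0.46, 0.537, -0.46]
contact_force: [0.5, -1.6, 0.2]
gripper_width: 0.0006
```

servo_tool --moves '[{"tx":0,"ty":0,"tz":-2,"twist":0,"claw":0},{"tx":0,"ty":0,"tz":-4,"twist":0,"claw":0},{"tx":0,"ty":0,"tz":-6,"twist":0,"claw":0},{"tx":0,"ty":0,"tz":-8,"twist":0,"claw":0}]'

```text
t: 11.55
tool_pos: [0.6148, 0.0147, 0.0377]
ee_rot: [0.537, 0.46, 0.537, -0.46]
contact_force: [0.9, -5.8, -0.1]
gripper_width: 0.0002
```

servo_tool --moves '[{"tx":0,"ty":0,"tz":-2,"twist":0,"claw":0},{"tx":0,"ty":0,"tz":-4,"twist":0,"claw":0},{"tx":0,"ty":0,"tz":-6,"twist":0,"claw":0},{"tx":0,"ty":0,"tz":-8,"twist":0,"claw":0}]'

```text
t: 11.95
tool_pos: [0.6135, 0.0228, 0.0376]
ee_rot: [0.537, 0.46, 0.537, -0.46]
contact_force: [1.0, -5.6, -0.6]
gripper_width: 0.0002
```

Run:
```python
from h import *
o=env.get_obs(); print('tcp ey',o['tool_pos']@EY,o['tool_pos'],o['contact_force']@EY)
vision.capture('top');vision.capture('side');vision.capture('wrist')
marks(['pin_axis'],['top','side','wrist'])
```

```text
tcp ey -0.07219132641292589 [0.61346248 0.02278827 0.03763971] -5.659841178895171
top pin_axis [0.6475 0.0645 0.0187] 0.78
side pin_axis [0.6421 0.0635 0.019 ] 0.79
wrist pin_axis [0.6427 0.0633 0.0226] 0.95
```

servo_tool --moves '[{"tx":0,"ty":0,"tz":-1,"twist":0,"claw":0},{"tx":0,"ty":0,"tz":-2,"twist":0,"claw":0},{"tx":0,"ty":0,"tz":-3,"twist":0,"claw":0},{"tx":0,"ty":0,"tz":-4,"twist":0,"claw":0}]'

```text
t: 12.65
tool_pos: [0.6128, 0.027, 0.0376]
ee_rot: [0.537, 0.46, 0.537, -0.46]
contact_force: [0.1, -4.9, -0.1]
gripper_width: 0.0007
```

servo_tool --moves '[{"tx":0,"ty":0,"tz":-1,"twist":0,"claw":0},{"tx":0,"ty":0,"tz":-2,"twist":0,"claw":0}]'

```text
t: 12.85
tool_pos: [0.6125, 0.0293, 0.0377]
ee_rot: [0.537, 0.46, 0.537, -0.46]
contact_force: [-0.2, -3.8, 0.4]
gripper_width: 0.0005
```

servo_tool --moves '[{"tx":0,"ty":0,"tz":-1,"twist":0,"claw":0},{"tx":0,"ty":0,"tz":-1,"twist":0,"claw":0}]'

```text
t: 13.05
tool_pos: [0.6123, 0.0307, 0.0377]
ee_rot: [0.537, 0.46, 0.538, -0.459]
contact_force: [-0.4, -2.0, 0.8]
gripper_width: 0.0009
```

servo_tool --moves '[{"tx":0,"ty":0,"tz":-1,"twist":0,"claw":0},{"tx":0,"ty":0,"tz":-1,"twist":0,"claw":0}]'

```text
t: 13.25
tool_pos: [0.6121, 0.0315, 0.0376]
ee_rot: [0.537, 0.46, 0.537, -0.46]
contact_force: [-0.4, -1.3, -0.4]
gripper_width: 0.0
```

servo_tool --moves '[{"tx":0,"ty":0,"tz":-1,"twist":0,"claw":0},{"tx":0,"ty":0,"tz":-1,"twist":0,"claw":0}]'

```text
t: 13.45
tool_pos: [0.612, 0.0323, 0.0376]
ee_rot: [0.537, 0.46, 0.537, -0.46]
contact_force: [-2.2, -2.6, 0.3]
gripper_width: 0.0005
```

servo_tool --moves '[{"tx":0,"ty":0,"tz":-1,"twist":0,"claw":0},{"tx":0,"ty":0,"tz":-1,"twist":0,"claw":0}]'

```text
t: 13.65
tool_pos: [0.6119, 0.0335, 0.0376]
ee_rot: [0.537, 0.46, 0.537, -0.46]
contact_force: [-0.0, -0.8, 0.8]
gripper_width: 0.0003
```

servo_tool --moves '[{"tx":0,"ty":0,"tz":-1,"twist":0,"claw":0},{"tx":0,"ty":0,"tz":-1,"twist":0,"claw":0}]'

```text
t: 13.85
tool_pos: [0.6118, 0.0346, 0.0376]
ee_rot: [0.537, 0.46, 0.537, -0.459]
contact_force: [0.3, -0.4, -0.0]
gripper_width: 0.0007
```

Run:
```python
from h import *
o=env.get_obs(); print('tcp ey',o['tool_pos']@EY,o['tool_pos'],o['contact_force']@EY)
for c in ['top','side','wrist']: save(c,c+'3')
marks(['pin_axis','notch_block','push_face'],['top','side','wrist'])
```

```text
tcp ey -0.06028904890774268 [0.61182312 0.03457881 0.03761203] -0.394219647033432
top pin_axis [0.648  0.0786 0.0205] 0.64
top notch_block [0.5455 0.1456 0.0067] 0.68
top push_face [0.6097 0.0498 0.0457] 0.58
top push_face [ 0.4957 -0.1245  0.0025] 0.19
side pin_axis [0.6449 0.0779 0.0176] 0.65
side pin_axis [0.6472 0.0788 0.0059] 0.55
side notch_block [0.6464 0.0808 0.0083] 0.57
side push_face [0.6124 0.0465 0.0409] 0.62
side push_face [ 7.264e-01 -2.700e-02 -7.000e-04] 0.26
wrist pin_axis [0.6436 0.0785 0.0219] 0.6
wrist push_face [0.6092 0.0503 0.0433] 0.79
```

View pics/wrist3.png

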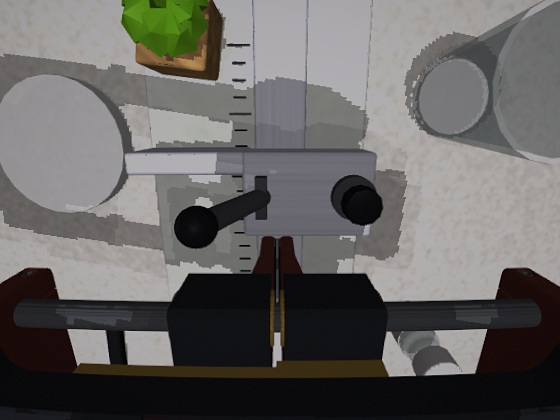

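servo_tool --moves '[{"tx":0,"ty":0,"tz":5,"twist":0,"claw":0},{"tx":0,"ty":0,"tz":20,"twist":0,"claw":0},{"tx":0,"ty":0,"tz":40,"twist":0,"claw":0},{"tx":-30,"ty":0,"tz":50,"twist":0,"claw":0},{"tx":-70,"ty":0,"tz":50,"twist":0,"claw":0},{"tx":-110,"ty":0,"tz":50,"twist":0,"claw":0},{"tx":-150,"ty":0,"tz":50,"twist":0,"claw":0},{"tx":-160,"ty":0,"tz":50,"twist":0,"claw":0},{"tx":-160,"ty":0,"tz":50,"twist":0,"claw":0}]'

```text
t: 15.35
tool_pos: [0.6205, -0.0164, 0.2001]
ee_rot: [0.538, 0.461, 0.536, -0.459]
contact_force: [0.7, 1.1, -0.6]
gripper_width: 0.0008
```

```bash
cat >> h.py <<'E'
def knob(c,box=None):
    d=vision.capture(c); m=vision.cut_out('index_pin',c)
    if not m: print(c,'no knob'); return
    vs,us=np.nonzero(m[0]['pixels']&(d['z_map']>0))
    P=np.array([toworld(d,u,v) for u,v in zip(us,vs)])
    Z=P[(P[:,2]>.06)&(P@EX>.62+.0)&(P[:,2]<.09)]
    Z=Z[np.abs(Z@EX-np.median(P@EX))<.2]
    print(c,'knob n',len(Z),'z med/90%',np.percentile(Z[:,2],[50,90]).round(4),'ex,ey',(Z.mean(0)@EX).round(4),(Z.mean(0)@EY).round(4))
E
python3 - <<'E'
from h import *
for c in ['top','side','wrist']: save(c,c+'4')
marks(['pin_axis','notch_block','lever_tip','push_face'],['top','side','wrist'])
for l in ['top','wrist','side']:
    for q in vision.mark_of('lever_tip',l)+vision.mark_of('pin_axis',l)+vision.mark_of('notch_block',l): print(l,'ex/ey',(np.array(q['point'])@EX).round(4),(np.array(q['point'])@EY).round(4))
knob('wrist'); go([.6,.03,.2])
E
```

```text
top lever_tip [0.5769 0.0654 0.0977] 0.55
top push_face [0.606  0.048  0.0464] 0.95
top push_face [ 0.4977 -0.1229  0.002 ] 0.74
side pin_axis [0.6459 0.0782 0.0163] 0.59
side notch_block [0.6431 0.0785 0.0061] 0.36
side lever_tip [0.5765 0.0715 0.0984] 0.54
side push_face [0.6113 0.053  0.0411] 0.78
wrist pin_axis [0.6428 0.0785 0.0182] 0.87
wrist notch_block [ 0.7239 -0.0278  0.0042] 0.63
wrist lever_tip [0.5743 0.0701 0.0995] 0.76
top ex/ey 0.5801 -0.0244
wrist ex/ey 0.5782 -0.0194
wrist ex/ey 0.6472 -0.0217
wrist ex/ey 0.7109 -0.1392
side ex/ey 0.5806 -0.0184
side ex/ey 0.6502 -0.0225
side ex/ey 0.6475 -0.0217
wrist knob n 285 z med/90% [0.0745 0.0754] ex,ey 0.6478 -0.0212
shift [ -2.4 -12.2 -47.8] twist [ 0.    -3.142] ex,ey in tool [-0.  1.  0.] [ 0.  0. -1.] pos [ 0.6195 -0.0154  0.1976] F [ 0.63 -0.16  0.29] F.ey -0.25 t 16.65
```

View pics/wrist4.png

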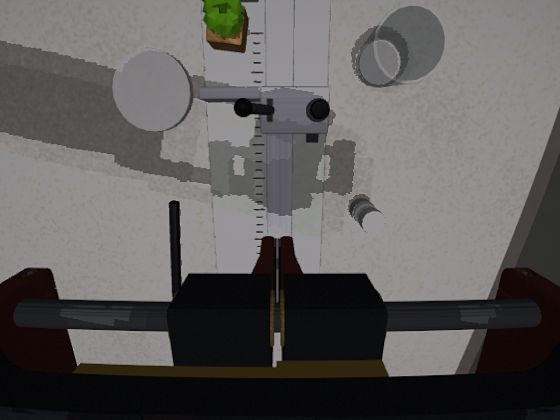

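servo_tool --moves '[{"tx":0,"ty":-35,"tz":-30,"twist":0,"claw":0},{"tx":0,"ty":-71,"tz":-60,"twist":0,"claw":0},{"tx":0,"ty":-71,"tz":-90,"twist":0,"claw":0},{"tx":0,"ty":-71,"tz":-90,"twist":0,"claw":0},{"tx":40,"ty":-71,"tz":-90,"twist":0,"claw":0},{"tx":80,"ty":-71,"tz":-90,"twist":0,"claw":0},{"tx":100,"ty":-71,"tz":-90,"twist":0,"claw":0},{"tx":107,"ty":-71,"tz":-90,"twist":0,"claw":0},{"tx":107,"ty":-71,"tz":-90,"twist":0,"claw":0},{"tx":107,"ty":-71,"tz":-90,"twist":0,"claw":0}]'

```text
t: 17.65
tool_pos: [0.5365, 0.0623, 0.0923]
ee_rot: [0.538, 0.46, 0.536, -0.459]
contact_force: [0.9, -0.7, -1.0]
gripper_width: 0.0006
```

Run:
```python
from h import *
d=save('wrist','w5'); o=env.get_obs(); p=o['tool_pos']; print(p,p@EX,p@EY,o['contact_force'],o['t'])
for l in ['side','wrist']:
    if l=='side': vision.capture(l)
    for q in vision.mark_of('lever_tip',l): print(l,'ex/ey',(np.array(q['point'])@EX).round(4),(np.array(q['point'])@EY).round(4),q['confidence'])
```

```text
[0.53664976 0.06238873 0.09272951] 0.5398477334183537 -0.021207259317648042 [ 0.66502013 -0.201394    0.11376821] 17.7
side ex/ey 0.5783 -0.0187 0.38
wrist ex/ey 0.5804 -0.0203 0.88
```

View pics/w5.png

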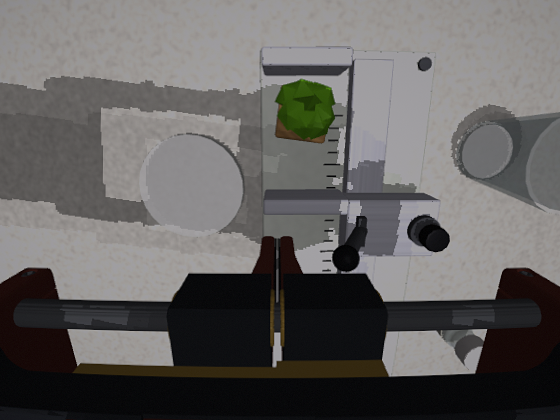

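servo_tool --moves '[{"tx":2,"ty":5,"tz":0,"twist":0,"claw":0},{"tx":2,"ty":10,"tz":0,"twist":0,"claw":0},{"tx":2,"ty":14,"tz":0,"twist":0,"claw":0},{"tx":2,"ty":18,"tz":0,"twist":0,"claw":0},{"tx":2,"ty":21,"tz":0,"twist":0,"claw":0},{"tx":2,"ty":24,"tz":0,"twist":0,"claw":0},{"tx":2,"ty":27,"tz":0,"twist":0,"claw":0},{"tx":2,"ty":30,"tz":0,"twist":0,"claw":0},{"tx":2,"ty":33,"tz":0,"twist":0,"claw":0},{"tx":2,"ty":36,"tz":0,"twist":0,"claw":0},{"tx":2,"ty":39,"tz":0,"twist":0,"claw":0},{"tx":2,"ty":42,"tz":0,"twist":0,"claw":0},{"tx":2,"ty":45,"tz":0,"twist":0,"claw":0},{"tx":2,"ty":48,"tz":0,"twist":0,"claw":0},{"tx":2,"ty":51,"tz":0,"twist":0,"claw":0},{"tx":2,"ty":54,"tz":0,"twist":0,"claw":0}]'

```text
t: 19.45
tool_pos: [0.5891, 0.071, 0.0886]
ee_rot: [0.537, 0.46, 0.537, -0.46]
contact_force: [-1.0, 0.1, 0.2]
gripper_width: 0.0005
```

servo_tool --moves '[{"tx":0,"ty":2,"tz":0,"twist":0,"claw":0},{"tx":0,"ty":4,"tz":0,"twist":0,"claw":0}]'

```text
t: 19.65
tool_pos: [0.5929, 0.0716, 0.0885]
ee_rot: [0.537, 0.46, 0.537, -0.46]
contact_force: [-1.0, -1.1, -0.3]
gripper_width: 0.0008
```

servo_tool --moves '[{"tx":0,"ty":1,"tz":0,"twist":0,"claw":0},{"tx":0,"ty":2,"tz":0,"twist":0,"claw":0}]'

```text
t: 19.85
tool_pos: [0.5946, 0.0718, 0.0884]
ee_rot: [0.537, 0.46, 0.537, -0.46]
contact_force: [-1.3, -0.5, -0.4]
gripper_width: 0.0002
```

servo_tool --moves '[{"tx":0,"ty":1,"tz":0,"twist":0,"claw":0},{"tx":0,"ty":1,"tz":0,"twist":0,"claw":0}]'

```text
t: 20.05
tool_pos: [0.5957, 0.072, 0.0885]
ee_rot: [0.537, 0.46, 0.537, -0.46]
contact_force: [-0.3, -0.4, -0.2]
gripper_width: 0.0005
```

servo_tool --moves '[{"tx":0,"ty":1,"tz":0,"twist":0,"claw":0},{"tx":0,"ty":1,"tz":0,"twist":0,"claw":0}]'

```text
t: 20.25
tool_pos: [0.5968, 0.0722, 0.0886]
ee_rot: [0.537, 0.46, 0.537, -0.46]
contact_force: [-0.3, 1.3, 0.4]
gripper_width: 0.0004
```

servo_tool --moves '[{"tx":0,"ty":1,"tz":0,"twist":0,"claw":0},{"tx":0,"ty":1,"tz":0,"twist":0,"claw":0}]'

```text
t: 20.45
tool_pos: [0.5978, 0.0723, 0.0887]
ee_rot: [0.537, 0.46, 0.537, -0.46]
contact_force: [-1.9, -0.3, -1.0]
gripper_width: 0.0005
```

servo_tool --moves '[{"tx":0,"ty":1,"tz":0,"twist":0,"claw":0},{"tx":0,"ty":1,"tz":0,"twist":0,"claw":0}]'

```text
t: 20.65
tool_pos: [0.5988, 0.0725, 0.0887]
ee_rot: [0.537, 0.46, 0.537, -0.46]
contact_force: [-0.6, 0.7, -0.2]
gripper_width: 0.0003
```

servo_tool --moves '[{"tx":0,"ty":1,"tz":0,"twist":0,"claw":0},{"tx":0,"ty":1,"tz":0,"twist":0,"claw":0}]'

```text
t: 20.85
tool_pos: [0.5998, 0.0726, 0.0887]
ee_rot: [0.537, 0.46, 0.537, -0.46]
contact_force: [0.5, 0.1, -0.8]
gripper_width: 0.0006
```

Run:
```python
from h import *
o=env.get_obs(); p=o['tool_pos']; print(p,p@EX,p@EY,o['contact_force'],o['t'])
for l in ['side','wrist','top']:
    save(l,l+'6')
    for q in vision.mark_of('lever_tip',l): print(l,np.round(q['point'],4),'ex/ey',(np.array(q['point'])@EX).round(4),(np.array(q['point'])@EY).round(4),q['confidence'])
```

```text
[0.59979283 0.07262608 0.08866354] 0.6038142518090637 -0.020840667837461704 [ 0.53932281  0.10305549 -0.83251025] 20.85
wrist [0.6167 0.0763 0.1017] ex/ey 0.6211 -0.0198 0.65
```

View pics/wrist6.png

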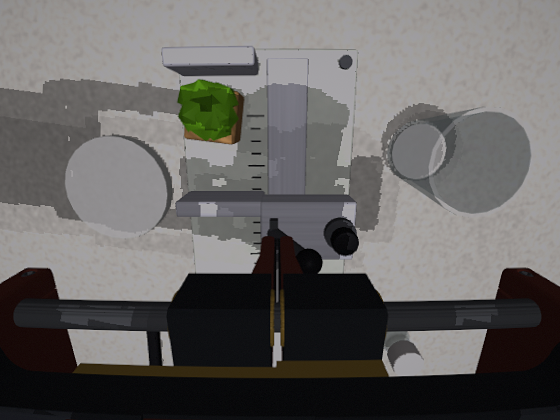

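servo_tool --moves '[{"tx":0,"ty":1,"tz":0,"twist":0,"claw":0},{"tx":0,"ty":2,"tz":0,"twist":0,"claw":0},{"tx":0,"ty":2,"tz":0,"twist":0,"claw":0}]'

```text
t: 21.45
tool_pos: [0.6017, 0.0729, 0.0885]
ee_rot: [0.537, 0.46, 0.537, -0.46]
contact_force: [-1.9, -1.0, -0.0]
gripper_width: 0.0005
```

servo_tool --moves '[{"tx":0,"ty":1,"tz":0,"twist":0,"claw":0},{"tx":0,"ty":1,"tz":0,"twist":0,"claw":0}]'

```text
t: 21.65
tool_pos: [0.6027, 0.0731, 0.0886]
ee_rot: [0.537, 0.46, 0.537, -0.46]
contact_force: [-0.5, 0.1, -0.6]
gripper_width: 0.0006
```

servo_tool --moves '[{"tx":0,"ty":1,"tz":0,"twist":0,"claw":0},{"tx":0,"ty":1,"tz":0,"twist":0,"claw":0}]'

```text
t: 21.85
tool_pos: [0.6037, 0.0733, 0.0887]
ee_rot: [0.537, 0.46, 0.537, -0.46]
contact_force: [-0.7, 0.7, -0.4]
gripper_width: 0.0004
```

servo_tool --moves '[{"tx":0,"ty":1,"tz":0,"twist":0,"claw":0},{"tx":0,"ty":1,"tz":0,"twist":0,"claw":0}]'

```text
t: 22.05
tool_pos: [0.6043, 0.0733, 0.0886]
ee_rot: [0.537, 0.46, 0.537, -0.46]
contact_force: [-3.4, -0.2, 0.7]
gripper_width: 0.0002
```

servo_tool --moves '[{"tx":0,"ty":1,"tz":0,"twist":0,"claw":0},{"tx":0,"ty":1,"tz":0,"twist":0,"claw":0}]'

```text
t: 22.25
tool_pos: [0.6046, 0.0734, 0.0884]
ee_rot: [0.537, 0.459, 0.538, -0.461]
contact_force: [-6.5, -0.3, 1.9]
gripper_width: 0.0002
```

servo_tool --moves '[{"tx":0,"ty":1,"tz":0,"twist":0,"claw":0},{"tx":0,"ty":1,"tz":0,"twist":0,"claw":0}]'

```text
t: 22.45
tool_pos: [0.6049, 0.0734, 0.0883]
ee_rot: [0.536, 0.459, 0.538, -0.461]
contact_force: [-8.9, -0.7, 3.1]
gripper_width: 0.0006
```

Run:
```python
from h import *
o=env.get_obs(); p=o['tool_pos']; print(p,p@EX,p@EY,o['contact_force'],o['t'])
for l in ['wrist']:
    save(l,l+'7')
    for q in vision.mark_of('lever_tip',l): print(l,np.round(q['point'],4),'ex/ey',(np.array(q['point'])@EX).round(4),(np.array(q['point'])@EY).round(4),q['confidence'])
```

```text
[0.60486882 0.07342336 0.08834644] 0.6089524705798628 -0.02083658231519336 [-8.90809717 -0.72476301  3.05150996] 22.45
wrist [0.622  0.0774 0.0974] ex/ey 0.6265 -0.0196 0.59
```

Hard stop felt (force climbing, tip stalled, ball at +15 mm from the rail line). Withdraw.

servo_tool --moves '[{"tx":0,"ty":-6,"tz":0,"twist":0,"claw":0},{"tx":0,"ty":-20,"tz":0,"twist":0,"claw":0},{"tx":0,"ty":-40,"tz":0,"twist":0,"claw":0},{"tx":-30,"ty":-55,"tz":0,"twist":0,"claw":0},{"tx":-70,"ty":-60,"tz":20,"twist":0,"claw":0},{"tx":-110,"ty":-60,"tz":50,"twist":0,"claw":0},{"tx":-110,"ty":-30,"tz":90,"twist":0,"claw":0},{"tx":-110,"ty":0,"tz":90,"twist":0,"claw":0},{"tx":-110,"ty":0,"tz":90,"twist":0,"claw":0},{"tx":-110,"ty":0,"tz":90,"twist":0,"claw":0}]'

```text
t: 23.55
tool_pos: [0.6206, -0.0152, 0.1978]
ee_rot: [0.537, 0.46, 0.538, -0.46]
contact_force: [0.4, -0.1, -0.5]
gripper_width: 0.0006
```

Run:
```python
from h import *
o=env.get_obs(); print(o['contact_force'],o['t'])
for l in ['wrist','side']:
    save(l,l+'8')
    for n in ['lever_tip','pin_axis','notch_block']:
        for q in vision.mark_of(n,l)[:1]: print(l,n,np.round(q['point'],4),'ex/ey',(np.array(q['point'])@EX).round(4),(np.array(q['point'])@EY).round(4),round(q['confidence'],2))
knob('wrist'); marks(['plug','beaker','vial','dish','stylus'],['side'])
```

```text
[ 0.35617029 -0.07763869 -0.51785558] 23.55
wrist lever_tip [0.619  0.0735 0.0988] ex/ey 0.6229 -0.0229 0.61
wrist pin_axis [0.6423 0.0763 0.0203] ex/ey 0.6464 -0.0238 0.86
side lever_tip [0.6216 0.0742 0.0986] ex/ey 0.6256 -0.0227 0.66
side pin_axis [0.6453 0.0777 0.0158] ex/ey 0.6496 -0.0229 0.72
side notch_block [0.6468 0.0786 0.0044] ex/ey 0.6512 -0.0222 0.58
wrist knob n 275 z med/90% [0.0745 0.0755] ex,ey 0.648 -0.0212
side plug [0.547  0.1413 0.0084] 0.83
side beaker [7.137e-01 1.457e-01 1.000e-04] 0.87
side vial [ 0.7231 -0.0269 -0.0012] 0.77
side vial [0.6217 0.0774 0.0942] 0.26
side dish [0.4591 0.0712 0.0024] 0.56
side stylus [ 0.497  -0.1235 -0.0012] 0.74
side stylus [0.6415 0.0765 0.0199] 0.22
```

View pics/wrist8.png

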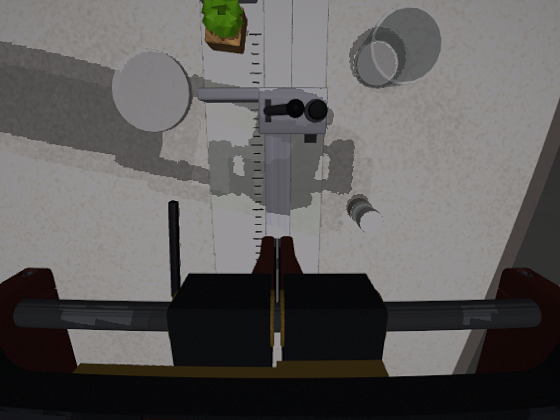

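The jaw is unmoved (knob at (316,110), same spot and height as before), the lever ball is over at (296,108), and the hand is clear.

```bash
python3 -c "
from station import env
print(env.close_job())"
```

```text
the job is handed in; nothing more can be done
None
```

The gauge is set: the jaw sits in the notch, the lock lever is fully over, and the hand is clear. I handed the job in at about 24 s, and no verdict is reported.

- **Jaw:** I pushed its rear face with the closed fingertips. The force went from about 2 N on the rail to 5–6 N on the ramp, then fell to about 0.4 N as the jaw snapped about 5 mm ahead of the finger, and I stopped there.
- **Lever:** I pushed it over until it met its hard stop, where the force climbed to about 9 N and the tip stalled. I then withdrew.
- **Last checks:**
  - The knob top is at 74–75 mm, which is fully down, and in the same place before and after the lever push.
  - The pin is within about 1–3 mm of the notch along the rail, which is as fine as the camera can measure.
  - The lever ball is 13–16 mm to +x of the rail line, where fully over is 15 mm, at a height of about 98 mm.
  - The plug, beaker, vial, dish and stylus are where they were, to within the vision error. I did not re-measure the tray and its sprout, but the hand never worked near them after leaving its start pose.
- **Failed or disagreed:**
  - My first two move calls were refused for missing keys and moved nothing.
  - The networks gave several false detections (the notch block found at the plug, the vial and in the tray). I discarded those.

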